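# Hang the spoked cart wheel on the J-hook

## Task

Lift the large spoked wheel out of its wooden cradle and hang it by its rim on the high steel J-hook of the timber post, with the hook passing through the wheel just under the rim, so that it hangs there freely, upright and still. Leave the small solid wheel and the spray can where they are.

Things in the scene. Friction and masses are not known exactly. Their poses are not given: they have to be found in the camera images.
- wheel_center (a point): Centre of the loose spoked wheel (0.35-0.7 kg), 210 mm across, stood in a slotted cradle 44 mm high, top of tyre 215 mm above table. x: axle (level), z: up at start, mid-gap between 2 of 5 spokes. Tyre 28 mm wide, flat-sided; tyre plus rim 36 mm deep (inner radius 69), hub radius 12. Pinch the tyre's top from above, fingertips at most 15 mm down to clear the hook; lift straight up.
- hook_seat (a point): Seat of the fixed J-hook: top of its 10 mm bar, 250 mm up, where the rim rests. x: level, from free tip to post; z: up. Trough level +-25 mm in x; tip at x -44, 14 mm higher; shank 12 mm higher from x 36 to the post (face at x 100, top 40 mm above seat). Pass the rim over the tip from -x, axle along x, bar between rim and hub, then lower. Hung: wheel centre 69 mm below seat.
- small_wheel_center (a point): Bystander: centre of the loose small solid wheel without spokes, 140 mm across, 28 mm wide, standing in a smaller cradle on the other side of the bench; x is its axle. Leave it.
- spray_can_center (a point): Bystander: centre of a loose upright spray can, 60 mm in diameter, 150 mm tall, on the bench off to one side of the post. Leave it.

How it is judged:
By the outcome, as a careful person would: the job done as asked, in the order asked, and still so for the second after the job is handed in, with the robot touching nothing.
It also fails if it takes over 48 s, if anything falls off the work surface, if the arm or the gripper's body presses on something with over 40 N, if the wrist force passes 120 N, or if a joint passes its speed limit or range.

## Robot

A 6-joint arm with a two-finger parallel gripper is mounted at the origin on the work surface. World frame = base frame: x ahead of the robot, y to its left, z up, the work surface at z = 0. Lengths are in m, angles in rad, forces in N, time in s.
With the tool pointing down it reaches from about 0.35 to 0.775 m from the base axis. Payload 5.5 kg.
Tool frame: the origin (TCP) lies midway between the tips of the shut fingers; the grasp point (between the pads) lies 19 mm behind it; z points along the fingers, x is the direction in which the jaws open and shut, and the axes are right-handed (so a half turn about z gives the same grasp; the last joint's range is limited). The gripper opens to 85 mm and grips with 20 to 120 N. Pads are 22 mm wide; open, the fingers measure 114 mm over their backs; the gripper's body (76 mm by 85 mm) begins 54 mm behind the grasp point. The pads swing forward as they close: fully open they stand 13 mm farther back than shut.
Start: joints at [1.095, 0.313, 0.046, 1.304, 0, 1.431], TCP at [0.19, 0.543, 0.231] pointing down, gripper open.
Joint ranges: [-2.76, 2.76], [-0.86, 1.69], [-1.03, 1.26], [-2.2, 2.34], [-1.47, 1.5], [-3.14, 3.14]. Speed limits (rad/s): [2.57, 2.57, 3.14, 3.14, 3.14, 3.14].

## Interface

Orientations are given as a unit quaternion [x, y, z, w].
In Python, from plant import bot gives the robot as it stands. Calls block until the motion is done:
- bot.move_to(position, orientation): joint-space move of the TCP to a pose.
- bot.servo_line(position, orientation=None, velocity=0.15, guard=None): straight line of the TCP; orientation=None keeps the orientation; velocity is the mean speed in m/s. With guard (N) it stops when the force on the tool has changed by that much, and returns True; else False.
- bot.move_joints(angles): joint-space move.
- bot.grip(opening, squeeze=None): finger opening in m; squeeze is the grip in N (None keeps the last); returns when the fingers have stopped.
- bot.hold(seconds).
- bot.inverse_kinematics(position, orientation): joint angles nearest the present ones, or None.
- bot.camera(name): name is "scene" or "top" or "wrist"; returns a dict with "color" (384x512x3 uint8, blue, green, red), "range_z" (384x512 float32, m along the optical axis (not along the pixel's ray), 0 where there is no reading), "fx", "fy", "cx", "cy" (pixels), "D" ([k1, k2, p1, p2, k3] as OpenCV has them; the pictures are not rectified), "R" (3x3) and "t" (3): a world point X has camera coordinates R X + t; the wrist camera has in their place "hand_eye" (4x4, takes a point from camera to tool coordinates, whose origin is the TCP and whose axes are the tool frame's). Camera axes: x right, y down, z forward; pixel columns grow to the right and rows downward; lengths in m; the calibration is good to about 2 mm. A picture is of the moment at which its call begins: read the wrist's pose just before it.
A pose or a line that the arm cannot do raises bot.IKError and nothing moves.
- bot.sign_off(): hands the job in, once; it reports no verdict.
Readings, each from a call of its own:
- bot.get_time_s(): time.
- bot.get_joint_positions(): joint angles.
- bot.get_qvel(): joint speeds.
- bot.get_joint_efforts(): joint torques, N m.
- bot.get_tool_pos(): TCP position.
- bot.get_ee_rot(): TCP orientation.
- bot.get_contact_force(): force on the tool from outside, world axes, zero at the start.
- bot.get_wrist_torque(): the same for the moment, N m.
- bot.get_grip_width(): finger opening in m.
Only numpy, scipy, OpenCV 4.12 (cv2) and the standard library are available. Lean on these libraries where they do the work, as an engineer would, in place of code of your own. Each camera call takes 0.05 s, during which the arm holds its last target. There are 200 camera calls.

## Working session

There is one attempt and no reset: what is moved stays moved. The work goes in short steps, each a Python script; the robot and the scene stay as the last script left them, time stands still between calls to the robot, and variables do not carry over. Pictures are saved under pics/ and viewed, about 8 in all and at most 12, crops included, and the job is handed in when it is done.

```bash
mkdir -p pics; ls
cat > h.py <<'E'
import numpy as np, cv2
from plant import bot
def cloud(c, Twt=None):
    h,w=c["range_z"].shape
    v,u=np.mgrid[:h,:w]
    K=np.array([[c["fx"],0,c["cx"]],[0,c["fy"],c["cy"]],[0,0,1.]])
    p=cv2.undistortPoints(np.stack([u,v],-1).reshape(-1,1,2).astype(np.float64),K,np.array(c["D"])).reshape(h,w,2)
    z=c["range_z"].astype(float)
    P=np.stack([p[...,0]*z,p[...,1]*z,z],-1)
    if Twt is None: X=(P-np.array(c["t"]))@np.array(c["R"])
    else:
        T=Twt@np.array(c["hand_eye"]); X=P@T[:3,:3].T+T[:3,3]
    X[z==0]=np.nan
    return X
E
python3 - <<'E'
from h import *
a=bot.camera("scene");b=bot.camera("top")
np.savez("s0.npz",**{k:a[k] for k in a});np.savez("t0.npz",**{k:b[k] for k in b})
cv2.imwrite("pics/a.png",np.vstack([a["color"],b["color"]])[:, :] if 0 else cv2.resize(np.hstack([a["color"],b["color"]]),(800,300)))
cv2.imwrite("pics/scene.png",a["color"]);cv2.imwrite("pics/top.png",b["color"])
for c in(a,b): print(-np.array(c["R"]).T@c["t"],(c["range_z"]>0).mean())
print(bot.get_time_s(),bot.get_tool_pos(),bot.get_ee_rot())
E
```

```text
pics
[ 1.1530993  -0.46580336  0.8579427 ] 0.995513916015625
[ 0.43604027 -0.01222831  1.27521647] 0.9960734049479166
0.1 [0.18928536 0.54248348 0.2305081 ] [ 8.15330708e-01  5.78994983e-01 -7.09953429e-04  3.78252681e-04]
```

View pics/scene.png

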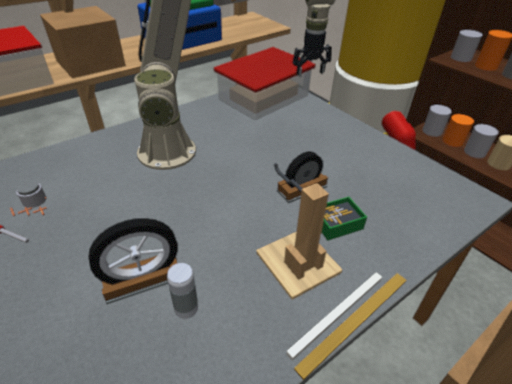

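View pics/top.png

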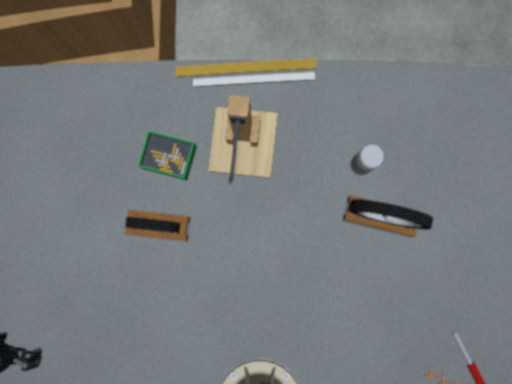

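The scene view shows the large wheel at about (135,250), the can at (181,285) and the post at (312,220). In the top view the wheel is at (390,213), the can at (370,157), and the hook bar runs from (232,181) to the post at (238,108).

Run:
```python
from h import *
for n in("t0","s0"):
    c=dict(np.load(n+".npz")); X=cloud(c); g=c["color"].max(-1).astype(int)
    box={"t0":{"wheel":(190,240,335,440),"hook":(85,190,215,260),"can":(140,175,350,390)},"s0":{"wheel":(212,300,85,185),"hook":(155,250,270,330),"can":(260,305,165,200)}}[n]
    print("==",n)
    def crop(k): 
        a,b,e,f=box[k]; return X[a:b,e:f].reshape(-1,3),g[a:b,e:f].ravel(),c["color"][a:b,e:f].reshape(-1,3).astype(int)
    P,v,_=crop("wheel"); m=(P[:,2]>0.195)&(v<75)
    Q=P[m]; print("wheel top",len(Q),Q.mean(0),Q[:,2].max(),np.percentile(Q[:,2],95))
    m=(P[:,2]>0.06)&(v<75); Q=P[m]; mu=Q.mean(0); w,V=np.linalg.eigh(np.cov((Q-mu)[:,:2].T)); d=V[:,1]; s=(Q-mu)[:,:2]@d; r=(Q-mu)[:,:2]@V[:,0]
    print("tyre",len(Q),mu,"dir",d,"ext",mu[:2]+d*s.min(),mu[:2]+d*s.max(),s.ptp() if hasattr(s,'ptp') else np.ptp(s),"perp",r.min(),r.max(),"n",V[:,0])
    P,v,C=crop("hook"); m=(P[:,2]>0.235)&(C.max(1)-C.min(1)<35)&(v<110)
    Q=P[m]; o=np.argsort(Q[:,0]); Q=Q[o]; print("hook",len(Q)); print(Q[::max(1,len(Q)//30)].round(4))
    m=(P[:,2]>0.27)&(C.max(1)-C.min(1)>40); print("post top",m.sum(),np.nanmin(P[m],0),np.nanmax(P[m],0))
    P,v,_=crop("can"); m=P[:,2]>0.14; print("can",P[m].mean(0),P[m].max(0),P[m].min(0))
```

```text
== t0
wheel top 624 [ 0.49451413 -0.32143117  0.21107194] 0.22490664722824827 0.22013909498520678
tyre 1044 [ 0.49594506 -0.30940178  0.18912598] dir [0.24690604 0.96903943] ext [ 0.4685135  -0.41706327] [ 0.51776267 -0.22377358] 0.19946524714511904 perp -0.015330671385174997 0.013383145680204985 n [-0.96903943  0.24690604]
hook 309
[[0.5572 0.0655 0.2602]
 [0.5619 0.0679 0.2577]
 [0.5692 0.0662 0.2521]
 [0.5742 0.0576 0.2486]
 [0.5806 0.0598 0.2502]
 [0.5876 0.06   0.2482]
 [0.5985 0.06   0.2497]
 [0.6057 0.058  0.2473]
 [0.6168 0.0559 0.2479]
 [0.6252 0.058  0.251 ]
 [0.6306 0.0575 0.2582]
 [0.6389 0.0552 0.2617]
 [0.6456 0.0531 0.2615]
 [0.652  0.053  0.2631]
 [0.6566 0.0553 0.2626]
 [0.662  0.049  0.2586]
 [0.6684 0.049  0.26  ]
 [0.6733 0.0535 0.2587]
 [0.6779 0.047  0.2581]
 [0.6824 0.0558 0.2587]
 [0.6885 0.0491 0.2613]
 [0.6935 0.047  0.2595]
 [0.6942 0.0414 0.2384]
 [0.6945 0.0406 0.2554]
 [0.695  0.0434 0.2444]
 [0.6959 0.0515 0.259 ]
 [0.6967 0.0567 0.2469]
 [0.6969 0.0601 0.2642]
 [0.6973 0.063  0.2537]
 [0.6975 0.0322 0.2436]
 [0.6983 0.0652 0.2845]]
post top 406 [0.6968
[... 759 characters left out ...]
044 0.058  0.2495]
 [0.6088 0.0511 0.2458]
 [0.6157 0.0582 0.2503]
 [0.6194 0.0586 0.2492]
 [0.6238 0.0545 0.2509]
 [0.6304 0.0487 0.2516]
 [0.6346 0.0513 0.2564]
 [0.6385 0.0571 0.2627]
 [0.6426 0.0569 0.2623]
 [0.6468 0.0502 0.2588]
 [0.6513 0.0495 0.2589]
 [0.6558 0.0492 0.2557]
 [0.6606 0.0538 0.2631]
 [0.664  0.0511 0.2604]
 [0.6681 0.0538 0.2619]
 [0.6742 0.0482 0.2625]
 [0.6812 0.0454 0.2592]
 [0.7469 0.0627 0.2501]
 [0.748  0.0644 0.2691]
 [0.7483 0.0625 0.2767]
 [0.7501 0.0616 0.2564]]
post top 344 [0.69977907 0.02039969 0.27005205] [0.74918201 0.06984621 0.29312914]
can [ 0.64331534 -0.27729341  0.14929178] [ 0.66935298 -0.24835815  0.15494091] [ 0.61192999 -0.3037017   0.14010164]
```

```bash
cat >> h.py <<'E'
def q(yaw): return [np.cos(yaw/2),np.sin(yaw/2),0.,0.]
def wristT():
    from scipy.spatial.transform import Rotation as Ro
    T=np.eye(4); T[:3,:3]=Ro.from_quat(bot.get_ee_rot()).as_matrix(); T[:3,3]=bot.get_tool_pos(); return T
def wcloud():
    T=wristT(); c=bot.camera("wrist"); return c,cloud(c,T)
def plan(name):
    pass
E
python3 - <<'E'
from h import *
for n in("t0","s0"):
    c=dict(np.load(n+".npz")); X=cloud(c); 
    a,b,e,f={"t0":(85,190,215,260),"s0":(155,250,270,330)}[n]
    P=X[a:b,e:f].reshape(-1,3); C=c["color"][a:b,e:f].reshape(-1,3).astype(int)
    m=(P[:,2]>.24)&(C.max(1)-C.min(1)<35)&(C.max(1)<110)&(P[:,0]<.69); Q=P[m]; k=np.polyfit(Q[:,0],Q[:,1],1); print(n,"hook slope",np.degrees(np.arctan(k[0])),np.polyval(k,.6),Q[:,0].min())
    tp=(P[:,2]>.28)&(P[:,2]<.30)&(C.max(1)-C.min(1)>40);print(np.median(P[tp],0), cv2.minAreaRect(P[tp][:,:2].astype(np.float32)))
for y in(-.25,-.25+np.pi,-.25-np.pi): print(y,bot.inverse_kinematics([.497,-.32,.34],q(y)),bot.inverse_kinematics([.6,.0585,.3],q(y)))
y=-.25
if bot.inverse_kinematics([.497,-.32,.36],q(y)) is None: raise SystemExit
bot.move_to([.45,-.0,.45],q(y)) if bot.inverse_kinematics([.45,0,.45],q(y)) is not None else None
bot.move_to([.497,-.32,.36],q(y))
c,X=wcloud(); cv2.imwrite("pics/w1.png",c["color"]); np.savez("w1.npz",X=X,c=c["color"])
print(bot.get_time_s(),bot.get_joint_positions(),bot.get_tool_pos())
m=(X[...,2]>.2)&(X[...,2]<.23)&(c["color"].max(-1)<90); Q=X[m]; print(m.sum())
print(Q.mean(0),cv2.minAreaRect(Q[:,:2].astype(np.float32)))
E
```

```text
t0 hook slope -5.638412791196892 0.05879609747907401 0.5572019635495977
[0.71959173 0.04567745 0.28881434] ((0.7204525470733643, 0.046115752309560776), (0.04324215278029442, 0.04399871081113815), 83.54110717773438)
s0 hook slope -5.253831006855829 0.05577463269933414 0.5618102673453265
[0.72621171 0.04107052 0.29023244] ((0.7240089774131775, 0.04447626322507858), (0.04535693675279617, 0.046912964433431625), 81.69283294677734)
-0.25 [-0.7078046   0.34796757  0.35890364  1.58173239  0.          1.11299172] [-0.03590388  0.36463538  0.28558606  1.49174701  0.          1.78489244]
2.891592653589793 [-0.7078046   0.34796757  0.35890364  1.58173239  0.         -2.02860093] [-0.03590388  0.36463538  0.28558606  1.49174701  0.         -1.35670021]
-3.391592653589793 [-0.7078046   0.34796757  0.35890364  1.58173239  0.         -2.02860093] [-0.03590388  0.36463538  0.28558606  1.49174701  0.         -1.35670021]
3.7 [-7.05638462e-01  3.53966880e-01  4.19413384e-01  1.63486064e+00
  3.31495584e-04  1.11326527e+00] [ 0.49748983 -0.3186197   0.36111826]
2396
[ 0.49983809 -0.31845908  0.21311672] ((0.4982825219631195, -0.32495808601379395), (0.12033965438604355, 0.02798439748585224), 76.48171997070312)
```

Run:
```python
from h import *
from scipy.optimize import least_squares
d=np.load("w1.npz"); X=d["X"]; C=d["c"]
m=(X[...,2]>.13)&(X[...,2]<.23)&(C.max(-1)<90); Q=X[m]
T=Q[Q[:,2]>.2]; (c0,sz,a)=cv2.minAreaRect(T[:,:2].astype(np.float32)); 
v=cv2.fitLine(T[:,:2].astype(np.float32),cv2.DIST_HUBER,0,.01,.01).ravel(); t=v[:2]*np.sign(v[1]); n=np.array([t[1],-t[0]])
print("axle yaw",np.degrees(np.arctan2(n[1],n[0])))
s=(Q[:,:2]-v[2:])@t; r=(Q[:,:2]-v[2:])@n
print("n range",np.percentile(r[Q[:,2]>.2],[1,50,99]))
k=abs(r)<.008
f=lambda p: np.hypot(s[k]-p[0],Q[k,2]-p[1])-.105
o=least_squares(f,[0,.11],loss="soft_l1",f_scale=.002); print(o.x,np.abs(o.fun).mean(),s[k].min(),s[k].max(),"top",v[2:]+t*o.x[0],o.x[1]+.105)
# look at hook
bot.move_to([.52,-.02,.42],q(-.12))
c,X=wcloud(); cv2.imwrite("pics/w2.png",c["color"]); np.savez("w2.npz",X=X,c=c["color"]); print(bot.get_time_s())
```

```text
axle yaw -13.493848
n range [-1.37220012e-02 -4.38253998e-05  1.37785023e-02]
[-0.00771161  0.11377096] 0.0005105800695436394 -0.0960044794003598 0.09477303156876307 top [ 0.49803865 -0.32595783] 0.21877096263662016
4.925
```

View pics/w1.png

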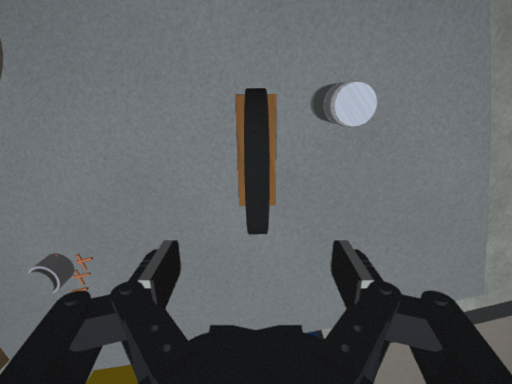

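View pics/w2.png

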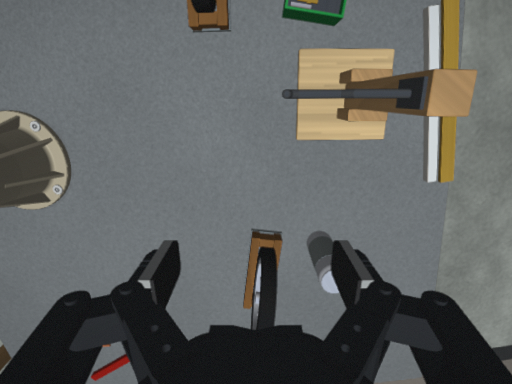

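Run:
```python
from h import *
d=np.load("w2.npz"); X=d["X"]; C=d["c"].astype(int)
P=X[60:125,270:425].reshape(-1,3); c=C[60:125,270:425].reshape(-1,3)
m=(P[:,2]>.235)&(P[:,2]<.275)&(c.max(1)-c.min(1)<35)&(c.max(1)<110)&(P[:,0]<.68); Q=P[m]
v=cv2.fitLine(Q[:,:2].astype(np.float32),cv2.DIST_HUBER,0,.01,.01).ravel(); v[:2]*=np.sign(v[0])
s=(Q[:,:2]-v[2:])@v[:2]; print(m.sum(),np.degrees(np.arctan2(v[1],v[0])),"tip",v[2:]+v[:2]*s.min())
seat=v[2:]+v[:2]*(s.min()+.044+.0); print("seat",seat, "y at .6",v[3]+(0.6-v[2])*v[1]/v[0])
for a in np.arange(s.min(),s.max(),.01): print(round(a-s.min(),3),np.percentile(Q[(s>=a)&(s<a+.01),2],80).round(4),end="; ")
P=X[55:130,380:490].reshape(-1,3); c=C[55:130,380:490].reshape(-1,3); m=(P[:,2]>.28)&(P[:,2]<.31)&(c.max(1)-c.min(1)>40); print("post",cv2.minAreaRect(P[m][:,:2].astype(np.float32)),np.median(P[m],0))
```

```text
1013 -6.138642 tip [0.55963615 0.06373009]
seat [0.60338386 0.05902497] y at .6 0.059388906
0.0 0.263; 0.01 0.2533; 0.02 0.2492; 0.03 0.2494; 0.04 0.2494; 0.05 0.2494; 0.06 0.2503; 0.07 0.2594; 0.08 0.2615; 0.09 0.2614; 0.1 0.2614; 0.11 0.2614; 0.12 0.2614; post ((0.7242608070373535, 0.046549417078495026), (0.04484033212065697, 0.04578579217195511), 82.14031982421875) [0.72327489 0.04703942 0.28932444]
```

Run:
```python
from h import *
y=np.radians(-13.5)
bot.move_to([.498,-.3255,.27],q(y))
print(bot.servo_line([.498,-.3255,.203],velocity=.1,guard=12),bot.get_tool_pos(),bot.get_contact_force())
bot.grip(.02,90); print(bot.get_grip_width(),bot.get_contact_force(),bot.get_tool_pos())
f0=np.array(bot.get_contact_force())
bot.servo_line([.498,-.3255,.303],velocity=.08); bot.hold(.3)
print(bot.get_tool_pos(),bot.get_contact_force()-f0,bot.get_wrist_torque(),bot.get_grip_width(),bot.get_time_s())
a=bot.camera("scene"); b=bot.camera("wrist"); cv2.imwrite("pics/l.png",np.hstack([cv2.resize(a["color"][140:330,60:310],(420,320)),cv2.resize(b["color"],(380,320))]))
X=cloud(a); P=X[150:320,60:220].reshape(-1,3); v=a["color"][150:320,60:220].max(-1).ravel()
```

```text
False [ 0.49845442 -0.32553572  0.20374945] [ 0.07462967  0.18489327 -0.05229453]
0.02580317770271168 [-1.27606707  0.20671178  5.49284357] [ 0.49817742 -0.3257255   0.20369629]
[ 0.49792911 -0.32542533  0.30277252] [  1.38917173   0.33750696 -12.17780416] [-0.02146307 -0.02651496  0.01984518] 0.025685197400441482 9.3
```

View pics/l.png

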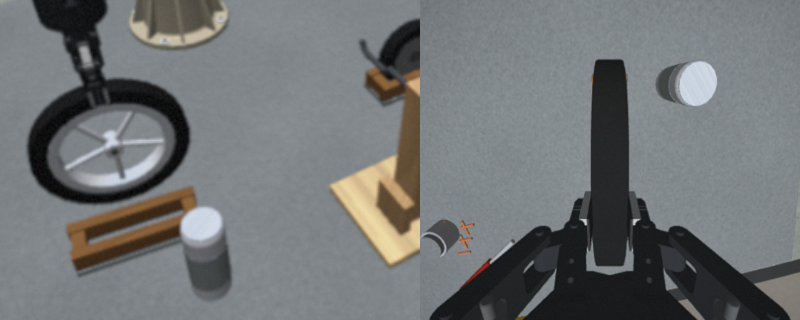

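```bash
cat >> h.py <<'E'
seat=np.array([.602,.0585]); hy=np.radians(-6.5); hd=np.array([np.cos(hy),np.sin(hy)])
E
python3 - <<'E'
from h import *
p=seat-.125*hd
bot.servo_line([.47,-.3,.31],velocity=.15)
bot.servo_line([*p,.303],q(hy),velocity=.15); bot.hold(.3)
print(bot.get_time_s(),bot.get_tool_pos(),bot.get_wrist_torque(),bot.get_grip_width())
c,X=wcloud(); a=bot.camera("scene"); cv2.imwrite("pics/m.png",np.hstack([cv2.resize(a["color"][110:300,170:420],(420,320)),cv2.resize(c["color"],(380,320))]))
np.savez("w3.npz",X=X,c=c["color"]); np.savez("s3.npz",X=cloud(a),c=a["color"])
E
```

```text
12.7417 [0.47781237 0.07248382 0.30298176] [0.0238809  0.03579683 0.03283462] 0.025677779219934284
```

View pics/m.png

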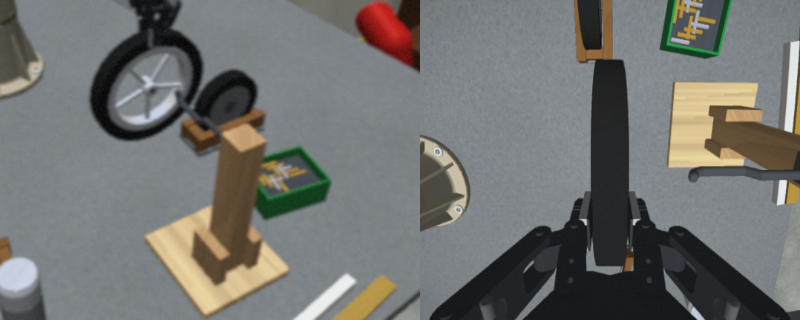

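The wheel is held upright, with no rotation, and the hook tip lies to its right at (692,175) in the wrist panel, free of the tyre. Next I'll measure the wheel against the hook in the same view.

Run:
```python
from h import *
from scipy.optimize import least_squares
d=np.load("w3.npz"); X=d["X"]; C=d["c"].astype(int); g=C.max(-1)
P=X[60:330,215:290].reshape(-1,3); v=g[60:330,215:290].ravel(); k=(v<90)&(P[:,2]>.22)&(P[:,2]<.33)&(P[:,1]>.06+.03); Q=P[k]
W=Q[Q[:,2]>.26]; l=cv2.fitLine(W[:,:2].astype(np.float32),cv2.DIST_HUBER,0,.01,.01).ravel(); t=l[:2]*np.sign(l[1]); print("wheel yaw",np.degrees(np.arctan2(-t[0],t[1])))
o0=np.array(bot.get_tool_pos()); s=(Q[:,:2]-o0[:2])@t; r=(Q[:,:2]-o0[:2])@[t[1],-t[0]]; kk=abs(r-np.median(r))<.008
o=least_squares(lambda p:np.hypot(s[kk]-p[0],Q[kk,2]-p[1])-.105,[0,.2],loss="soft_l1",f_scale=.002); print("centre s,z",o.x,np.abs(o.fun).mean(),"axial offset",np.median(r))
for lo in(.23,.25,.27,.29): z=(Q[:,2]>lo)&(Q[:,2]<lo+.02); print(lo,np.percentile(r[z],[2,98]))
P=X[190:235,355:510].reshape(-1,3); v=g[190:235,355:510].ravel(); k=(v<120)&(P[:,2]>.235)&(P[:,2]<.28); Q=P[k]
l=cv2.fitLine(Q[:,:2].astype(np.float32),cv2.DIST_HUBER,0,.01,.01).ravel(); l[:2]*=np.sign(l[0]); s=(Q[:,:2]-l[2:])@l[:2]; tip=l[2:]+l[:2]*s.min(); print("hook",k.sum(),np.degrees(np.arctan2(l[1],l[0])),"tip",tip,"tip+44",tip+.044*l[:2],"tip z",np.percentile(Q[s<s.min()+.008,2],90))
```

```text
wheel yaw -6.564342
centre s,z [-0.00090375  0.21335414] 0.0004601379208837653 axial offset 0.00042012884700276537
0.23 [-0.01270195  0.01266545]
0.25 [-0.01281002  0.01326561]
0.27 [-0.01274981  0.01358388]
0.29 [-0.01265575  0.01384312]
hook 1892 -6.8839235 tip [0.55915611 0.06634935] tip+44 [0.60283891 0.06107559] tip z 0.2629875085497372
```

Run:
```python
from h import *
s=np.array([.602,.0597])
g=bot.servo_line([*s,.303],q(hy),velocity=.08,guard=6); print("pass stopped:",g,bot.get_tool_pos(),bot.get_contact_force())
if not g:
    bot.hold(.3); print(bot.get_contact_force())
    print(bot.servo_line([*s,.279],velocity=.06,guard=5),bot.get_tool_pos())
    print(bot.servo_line([*s,.2705],velocity=.015,guard=4.5),bot.get_tool_pos(),bot.get_contact_force(),bot.get_wrist_torque())
print(bot.get_time_s())
a=bot.camera("scene"); c=bot.camera("wrist"); cv2.imwrite("pics/n.png",np.hstack([cv2.resize(a["color"][130:290,230:400],(420,400),interpolation=cv2.INTER_CUBIC),cv2.resize(c["color"],(380,400))]))
```

```text
pass stopped: False [0.60163513 0.0598106  0.30322821] [ 0.8619946   0.95756394 -6.03285431]
[ 0.68891918  0.66155288 -6.04544049]
False [0.6017064  0.05972541 0.27850119]
False [0.60200556 0.05970267 0.27049481] [ 0.80027078 -0.604765   -6.52210507] [-0.0033245  -0.03948259  0.03024486]
16.1167
```

View pics/n.png

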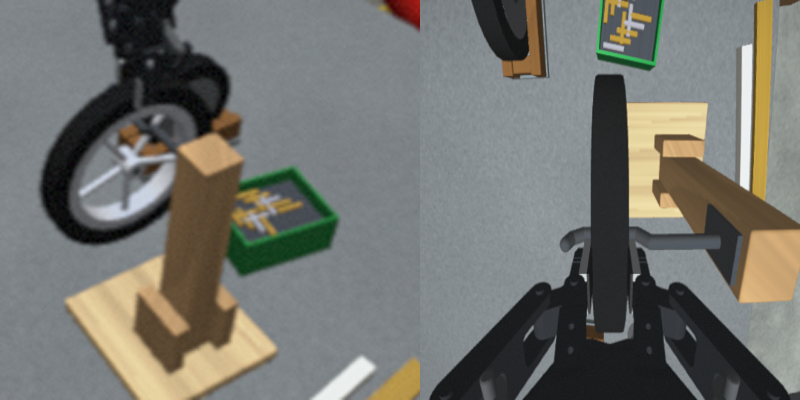

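Run:
```python
from h import *
s=np.array([.602,.0597])
for z in np.arange(.2695,.2649,-.001):
    bot.servo_line([*s,z],velocity=.015); bot.hold(.1); f=bot.get_contact_force(); print(round(z,4),np.round(f,2),np.round(bot.get_wrist_torque(),3))
    if f[2]>-3: break
print(bot.get_tool_pos(),bot.get_grip_width(),bot.get_time_s())
```

```text
0.2695 [-0.61 -0.09 -6.58] [ 0.018 -0.098 -0.045]
0.2685 [-0.78  0.12  3.06] [-0.003  0.35  -0.03 ]
[0.60217367 0.05972091 0.26946278] 0.025848046756752868 16.9167
```

Contact came with a moment that puts the force about 45 mm toward the hook tip. That may be a finger on the tip and not the rim on the seat, so I'm looking before releasing.

Run:
```python
from h import *
from scipy.optimize import least_squares
o0=np.array(bot.get_tool_pos()); c,X=wcloud(); a=bot.camera("scene"); print(bot.get_contact_force(),bot.get_wrist_torque())
cv2.imwrite("pics/o.png",np.hstack([cv2.resize(a["color"][140:240,240:340],(400,400),interpolation=cv2.INTER_CUBIC),cv2.resize(c["color"][170:340,180:350],(400,400),interpolation=cv2.INTER_CUBIC)]))
C=c["color"].astype(int); g=C.max(-1)
P=X[60:330,215:290].reshape(-1,3); v=g[60:330,215:290].ravel(); k=(v<90)&(P[:,2]>.18)&(P[:,2]<.30)&(P[:,1]>.09); Q=P[k]
W=Q[Q[:,2]>.22]; l=cv2.fitLine(W[:,:2].astype(np.float32),cv2.DIST_HUBER,0,.01,.01).ravel(); t=l[:2]*np.sign(l[1]); print("wheel yaw",np.degrees(np.arctan2(-t[0],t[1])))
s=(Q[:,:2]-o0[:2])@t; r=(Q[:,:2]-o0[:2])@[t[1],-t[0]]; kk=abs(r-np.median(r))<.008
o=least_squares(lambda p:np.hypot(s[kk]-p[0],Q[kk,2]-p[1])-.105,[0,.2],loss="soft_l1",f_scale=.002); print("centre s,z rel TCP",o.x-[0,o0[2]],"axial",np.median(r))
# profile of hook & finger heights along hook axis near tip
Y=(X[...,:2]-o0[:2]); ax=Y@hd; la=Y@[-hd[1],hd[0]]
for b in np.arange(-.055,.07,.005):
    m=(ax>b)&(ax<b+.005)&(abs(la)<.012)&(X[...,2]>.22)&(X[...,2]<.33)
    if m.sum()>3: print(round(b,3),m.sum(),np.percentile(X[...,2][m],[5,50,95]).round(4))
```

```text
[-1.59132964 -0.31046777  5.16651912] [0.0007583  0.44579884 0.0425184 ]
wheel yaw -7.090594
centre s,z rel TCP [-0.00078781 -0.08969835] axial -0.00040942691740220564
-0.05 134 [0.3223 0.3268 0.3296]
-0.045 353 [0.2613 0.3252 0.3294]
-0.04 708 [0.2591 0.3257 0.3295]
-0.035 907 [0.2533 0.3236 0.3261]
-0.03 428 [0.2484 0.3155 0.3236]
-0.025 484 [0.2467 0.2923 0.3253]
-0.02 470 [0.2479 0.2989 0.3258]
-0.015 797 [0.2836 0.3013 0.3197]
-0.01 342 [0.2834 0.2844 0.2856]
-0.005 353 [0.2833 0.2844 0.2855]
-0.0 339 [0.2833 0.2844 0.2855]
0.005 328 [0.2831 0.2844 0.2855]
0.01 644 [0.2835 0.2915 0.3074]
0.015 653 [0.2744 0.3052 0.325 ]
0.02 405 [0.2469 0.2914 0.326 ]
0.025 411 [0.2482 0.2956 0.3232]
0.03 820 [0.2548 0.3228 0.3251]
0.035 795 [0.2593 0.3257 0.3293]
0.04 447 [0.2581 0.3248 0.3293]
0.045 319 [0.2574 0.3229 0.3295]
0.05 127 [0.2562 0.2602 0.2618]
0.055 121 [0.2564 0.2603 0.2618]
0.06 125 [0.2561 0.2605 0.2619]
0.065 118 [0.2562 0.2604 0.2617]
```

View pics/o.png

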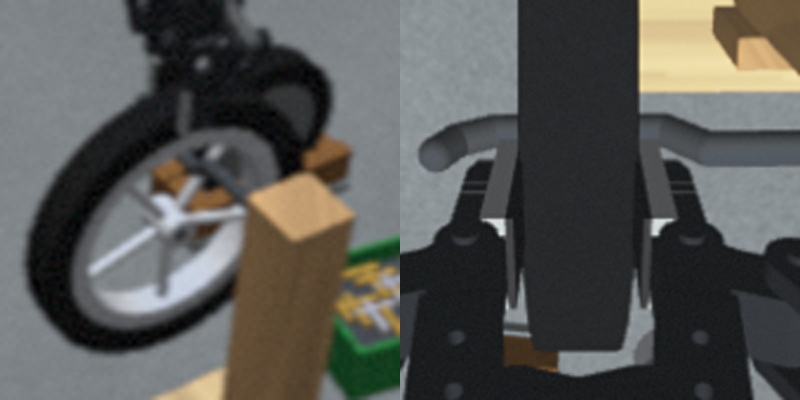

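The tyre top is at about 0.2845 and the hook profile under it is centred. The fingers are about 10 mm above the bar, so the contact is the rim on the seat. The moment fits the small Fx acting on the wrist lever arm. I'll unload slightly and release gently.

Run:
```python
from h import *
s=np.array([.602,.0597]); z=.2685
for _ in range(4):
    f=bot.get_contact_force()
    if f[2]<1.5: break
    z+=.0003; bot.servo_line([*s,z],velocity=.01); bot.hold(.15)
print(z,bot.get_contact_force(),bot.get_wrist_torque())
bot.grip(.027,20); print(bot.get_contact_force(),bot.get_wrist_torque())
for w in(.031,.036,.045,.06): bot.grip(w)
bot.hold(.5)
print(bot.get_grip_width(),bot.get_contact_force(),bot.get_tool_pos(),bot.get_time_s())
c=bot.camera("wrist"); a=bot.camera("scene")
cv2.imwrite("pics/p.png",np.hstack([cv2.resize(a["color"][140:240,240:340],(400,400),interpolation=cv2.INTER_CUBIC),cv2.resize(c["color"],(400,400))]))
```

```text
0.2697000000000001 [ 1.8370246  -0.1349802   2.20564975] [ 0.02723077 -0.17937033  0.03575776]
[ 2.03799763  0.36114273 -1.83493668] [ 0.00272329 -0.3488215  -0.00963405]
0.0599240487817545 [ 0.63987657  0.28846799 -0.42526322] [0.60199995 0.05968972 0.2696917 ] 20.3333
```

View pics/p.png

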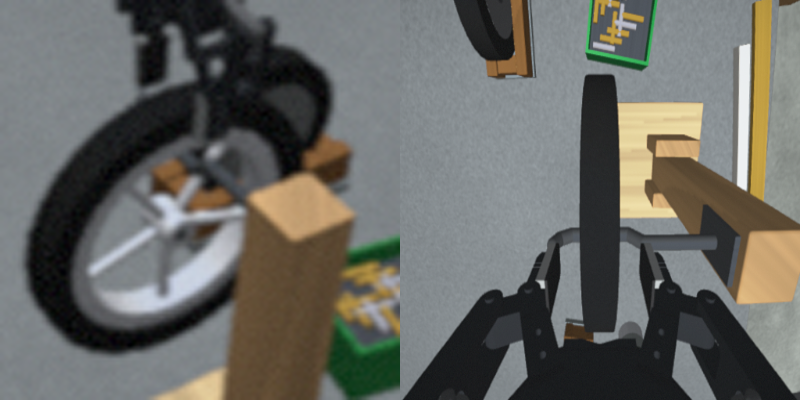

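The wheel now hangs between the open fingers with its top on the hook. I'll withdraw upward and check that it is still.

Run:
```python
from h import *
bot.grip(.075)
print(bot.servo_line([.602,.0597,.36],velocity=.08,guard=8),bot.get_tool_pos())
bot.servo_line([.48,-.02,.42],velocity=.2)
bot.hold(2.0)
c,X=wcloud(); bot.hold(1); a=bot.camera("scene"); bot.hold(.6); a2=bot.camera("scene"); t=bot.camera("top")
print(bot.get_time_s(),"moved px diff",np.abs(a["color"][130:300,220:420].astype(int)-a2["color"][130:300,220:420]).mean())
Xt=cloud(t); Ct=t["color"].max(-1).astype(int)
r=(Xt[...,:2]-seat); ax=r@hd; la=r@[-hd[1],hd[0]]
m=(abs(ax)<.05)&(abs(la)<.12)&(Xt[...,2]>.20)&(Xt[...,2]<.30)&(Ct<75); m&=~((abs(la)<.012)&(Xt[...,2]<.27)); Q=Xt[m]; l=cv2.fitLine(Q[:,:2].astype(np.float32),cv2.DIST_HUBER,0,.01,.01).ravel()
print("tyre",m.sum(),"axial/lateral med",np.median(ax[m]),np.median(la[m]),"lat range",np.percentile(la[m],[1,99]),"top z",np.percentile(Q[:,2],98),"dir",np.degrees(np.arctan2(-l[0]*np.sign(l[1]),abs(l[1]))))
t0=dict(np.load("t0.npz")); D=np.abs(t["color"].astype(int)-t0["color"]).mean(-1); print("can diff",D[140:175,350,].mean(),D[140:175,350:390].mean(),"small",D[205:245,120:192].mean())
cv2.imwrite("pics/q.png",np.hstack([cv2.resize(a2["color"][110:300,210:410],(400,380),interpolation=cv2.INTER_CUBIC),cv2.resize(t["color"][40:250,100:321],(400,380))]))
```

```text
False [0.60182084 0.05968803 0.35942235]
26.75 moved px diff 1.738264705882353
tyre 369 axial/lateral med -0.005497308710025206 0.0624994581392389 lat range [0.02918142 0.10021066] top z 0.28084693511543074 dir -3.3843424
can diff 6.495238095238095 6.216904761904761 small 5.364351851851852
```

View pics/q.png

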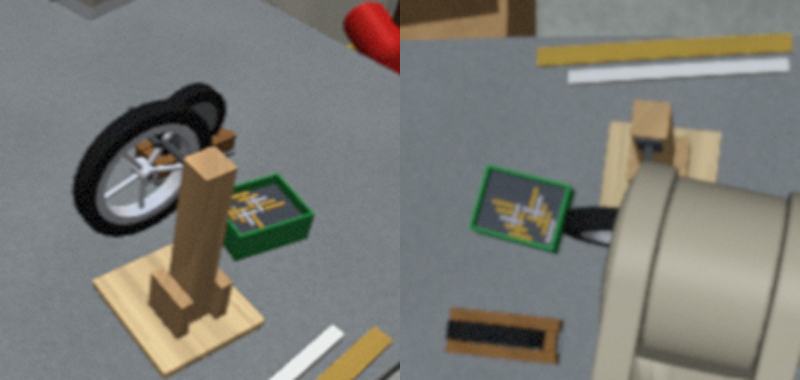

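Run:
```python
from h import *
a=bot.camera("scene"); bot.hold(.8); b=bot.camera("scene"); t=bot.camera("top")
d=np.abs(a["color"].astype(int)-b["color"]).mean(-1); print("diff wheel",d[155:235,240:315].mean(),"background",d[250:350,20:120].mean())
X=cloud(b); g=b["color"].max(-1); Y=X[...,:2]-seat; ax=Y@hd; la=Y@[-hd[1],hd[0]]
m=(abs(ax)<.045)&(abs(la)<.12)&(X[...,2]>.06)&(X[...,2]<.30); m&=~((abs(la)<.015)&(X[...,2]<.27)&(X[...,2]>.235))
for z in np.arange(.07,.29,.03):
    k=m&(X[...,2]>z)&(X[...,2]<z+.03); print(round(z,2),k.sum(),"ax pct",np.percentile(ax[k],[5,50,90,97]).round(4),"la",np.percentile(la[k],[2,98]).round(3))
print("tyre top",np.percentile(X[...,2][m],99.5))
s0=dict(np.load("s0.npz")); t0=dict(np.load("t0.npz"))
for n,c0,c1,bx,zr in(("can",s0,b,(255,310,160,205),.14),("small",t0,t,(200,250,115,195),.11)):
    i=np.s_[bx[0]:bx[1],bx[2]:bx[3]]
    for c in(c0,c1): P=cloud(c)[i].reshape(-1,3); P=P[P[:,2]>zr]; print(n,P.mean(0).round(4),len(P))
print(bot.get_time_s())
```

```text
diff wheel 2.253833333333333 background 1.6043333333333332
0.07 146 ax pct [0.0107 0.0129 0.0143 0.0149] la [-0.051  0.05 ]
0.1 431 ax pct [-0.0096  0.0096  0.013   0.0139] la [-0.08   0.052]
0.13 204 ax pct [-0.0081  0.009   0.0126  0.0137] la [-0.1    0.063]
0.16 309 ax pct [-0.0079  0.0047  0.0133  0.0144] la [-0.106  0.07 ]
0.19 371 ax pct [-0.0104  0.0101  0.0135  0.0144] la [-0.105  0.098]
0.22 370 ax pct [-0.0099  0.0112  0.0141  0.0149] la [-0.097  0.088]
0.25 516 ax pct [-0.0109  0.0115  0.0142  0.015 ] la [-0.079  0.067]
0.28 208 ax pct [-0.0126  0.0025  0.0133  0.0147] la [-0.034  0.033]
tyre top 0.28678828172614856
can [ 0.6433 -0.2773  0.1493] 458
can [ 0.6431 -0.2776  0.1494] 454
small [0.4671 0.2675 0.1376] 556
small [0.4671 0.2675 0.138 ] 552
27.7
```

Run:
```python
from h import *
bot.hold(4); I=[]
for _ in range(5): I.append(bot.camera("scene")["color"].astype(np.float32)); bot.hold(.2)
gr=[cv2.cvtColor(i[155:235,240:315].astype(np.uint8),cv2.COLOR_BGR2GRAY).astype(np.float32) for i in I]
print([np.round(cv2.phaseCorrelate(gr[0],x)[0],3) for x in gr[1:]])
print([round(float(np.abs(I[0]-x)[155:235,240:315].mean()),2) for x in I[1:]],[round(float(np.abs(I[0]-x)[250:350,20:120].mean()),2) for x in I[1:]],[round(float(np.abs(I[0]-x)[185:250,300:370].mean()),2) for x in I[1:]])
print(bot.get_time_s())
bot.sign_off()
```

```text
[array([0.491, 0.029]), array([ 0.572, -0.022]), array([0.495, 0.029]), array([ 0.532, -0.019])]
[2.18, 2.24, 2.24, 2.22] [1.58, 1.58, 1.59, 1.57] [1.84, 1.89, 1.89, 1.88]
32.95
the job is handed in; nothing more can be done
```

I lifted the spoked wheel out of its cradle by the top of the tyre. I passed its rim over the hook tip, lowered it onto the seat, released it and backed the arm away. I handed the job in at about 33 s.

**Last checks:**
- **Position:** the tyre top is 0.287 m up, against 0.286 expected. The wheel is centred on the seat to about 1 mm along the hook, and its +x face is vertical to about 1 mm from bottom to top.
- **Stillness:** differences between camera frames stayed flat at 2.2 over about 1 s, slightly above background noise (1.6–1.9). The image-shift check read a constant, non-growing offset of about 0.5 px against the first frame, which I didn't explain. I took the wheel as still.
- **Bystanders:** the spray can and the small wheel are where they were, to within 0.5 mm.

**Disagreements along the way:**
- **Wheel height:** the wrist camera put the tyre top about 4 mm higher than the given sizes implied. It was probably right, because the rim touched the hook about 5 mm lower than I had planned from those sizes.
- **Seating moment:** when the rim first touched, the wrist moment briefly looked like a finger touching the hook tip. A close look showed about 10 mm of clearance, so I went on.

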